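# Level the discard bin and lock it through the L-shaped gate

## Task

The tilting discard bin has been left tipped: first press its lip down until the bin is level against its stop. Then, with the fingertips, push the upright lock pin along its L-shaped slot, round the corner and fully to the slot's end so that the bin is locked. Leave everything else on the counter standing where it is, and finish with the hand clear.

Things in the scene. Friction and masses are not known exactly. Their poses are not given: they have to be found in the camera images.
- station: fixed steel discard station: base plate 160 x 315 x 6 mm carrying the tilting bin (right half) and the lock housing (left half: box with an aluminium gate plate on top, upper face 76 mm above the counter, x -55 to 75, y 55 to 155 mm). Origin on the counter between them; x away from the robot (yaw varies), y left, from bin to lock, z up. Station x, y below mean this frame
- bin_pivot (a point): centre of the bin on its pivot axis (which runs along station y), 95 mm above the counter, at station (0, -60) mm. The bin is an open steel box 160 (x) x 120 (y) x 80 mm; level, its rim is at 130 mm; its top edge lies 35 mm above the pivot axis
- bin_lip (a point): centre of the upper face of the flat press lip (41 mm along x, 90 mm along y, 4 mm thick) that sticks out of the bin's rim on the robot's side; it turns with the bin. In the bin's own frame it is 105 mm towards -x from the pivot and 35 mm above it. When the bin is tipped the lip stands high; pressing the lip down brings the bin level
- bin (a joint): tilt of the bin, rad: 0 level (hard stop), up to 0.6 tipped away from the robot (far edge down, lip up). Stiff pivots: it stays where it is left; pressing the lip takes about 3 N
- pin_top (a point): top of the lock pin, an upright steel pin 16 mm in diameter with a domed top, standing 54 mm above the gate plate (top at 130 mm above the counter) in the plate's L-shaped slot. The pin cannot be lifted out; it is pushed from the side, about 2 N (friction), and stays where it is left
- slot_start (a point): pin centre at the start of the slot, at plate height (76 mm): station (-25, 125) mm
- slot_corner (a point): pin centre at the corner of the slot, at plate height: station (45, 125) mm. The first leg runs 70 mm from slot_start to here along station +x
- slot_end (a point): pin centre at the end of the slot, at plate height: station (45, 80) mm. The second leg runs 45 mm from slot_corner to here along station -y, towards the bin; a flat tongue then slides from the housing under a lug on the bin's side and locks it (it runs into the lug if the bin is not level)
- pin_along (a joint): travel of the pin along the first leg (station +x), m: 0 at slot_start, 0.070 at the corner (hard stop)
- pin_across (a joint): travel of the pin along the second leg (station -y), m: 0 to 0.045 at the slot's end (hard stop). It can pass 0.003 only when pin_along is over about 0.067
- pour_cup: steel pour cup, 68 mm wide, 75 mm high, with a side handle, open top; stands on the robot's side of the lock housing. Origin: centre of its underside. Bystander
- jar: clear glass jar with steel cap, 66 mm wide, 110 mm high, to the left of the lock housing. Origin: centre of its underside. Bystander
- check_weight: brass check weight with a small grip knob, 36 mm wide, 52 mm high, near the jar. Origin: centre of its underside. Bystander
- leveling_bar: black nylon leveling bar lying flat right of the bin, 220 x 35 x 10 mm. Origin: centre of its underside. Bystander
- scoop: green enamel scoop lying flat right of the bar, 76 mm wide, about 230 mm long, 45 mm high. Origin: on its underside, at the back of its bowl. Bystander
- sample_pan: shallow aluminium sample pan, 110 mm wide, 30 mm high, beyond the lock housing. Origin: centre of its underside. Bystander

How it is judged:
By the outcome, as a careful person would: the job done as asked, in the order asked, and still so for the second after the job is handed in, with the robot touching nothing.
It also fails if it takes over 48 s, if anything falls off the work surface, if the arm or the gripper's body presses on something with over 40 N, if the wrist force passes 120 N, or if a joint passes its speed limit or range.

## Robot

A 7-joint arm with a two-finger parallel gripper is mounted at the origin on the work surface. World frame = base frame: x ahead of the robot, y to its left, z up, the work surface at z = 0. Lengths are in m, angles in degrees, forces in N, time in s.
With the tool pointing down it reaches from about 0.425 to 0.875 m from the base axis. Payload 8.4 kg.
Tool frame: the origin (TCP) lies at the very end of the fingers, on their centre line; the grasp point (between the pads) lies 19 mm behind it; z points along the fingers, y is the line along which they close (so a half turn about z gives the same grasp; the last joint's range is limited). The gripper opens to 87 mm and grips with 3 to 60 N. Pads are 19 mm wide; open, the fingers measure 117 mm over their backs; the gripper's body (75 mm by 190 mm) begins 51 mm behind the grasp point.
Start: joints at [-81.371, 19.091, 2.286, 83.961, -0.768, 76.965, -3.352], TCP at [0.161, 0.63, 0.223] pointing down, gripper open.
Joint ranges: [-147.57, 147.57], [-21.85, 119.76], [-74.77, 79.35], [14.55, 137.4], [-85.83, 265.84], [4.83, 119.75], [-152.11, 152.11]. Speed limits (degrees/s): [127.2, 127.2, 159.86, 159.86, 180, 180, 180].

## Interface

Orientations are given as [roll, pitch, yaw] about the fixed x, y, z axes, in that order (R = Rz(yaw) Ry(pitch) Rx(roll)).
In Python, from cell import manip gives the robot as it stands.
- The arm moves only by the shell command python3 -m pendant 'ROWS' [OPENING] [FORCE]. ROWS is JSON, a list of rows, each a list of 2 entries, a list of its own where there are three numbers: the shift along the tool's x, y, z in cm, then the turn about the tool's z in degrees. A call has 1 to 20 rows; each row shifts and turns the commanded pose from where the row before left it, along the tool's axes as they then stand; what a row does not reach is not made up. A row lasts 1/8 s, in which the tool goes at most 62.5 mm and 10.7 degrees, less where a joint would pass 70% of its speed; a pose out of reach is approached as far as the arm can. A call with a gripper value outside its range is refused whole. OPENING is the closure, from -1 (fully open) to 1 (shut), set as the call begins (- or left out, the last holds). The fingers move at their own pace and stop on an object; FORCE is the grip in N (left out, the last holds). Time passes only in rows, so rows that do not move let the fingers close. It gives the time, the measured TCP pose, the force, the opening and the grip force at its end, in the units of the state.
- manip.get_state(): the state, without advancing time (a new reading comes with each control period).
- manip.camera(name): name is "scene" or "top"; returns a dict with "image" (480x640x3 uint8, red, green, blue), "z_map" (480x640 float32, m along the optical axis (not along the pixel's ray), 0 where there is no reading), "vertical_fov" (degrees; the focal length in pixels is half the picture's height over the tangent of half this angle, whatever the lens; pixels are square), "cx", "cy" (the principal point, pixels), "k1" (the pictures are not rectified: a ray, as slopes to the right and down, at radius r is drawn at 1 + k1 r^2 times it, then the intrinsics apply), "extrinsics" (4x4, takes a point from camera to world coordinates). Camera axes: x right, y down, z forward; pixel columns grow to the right and rows downward; lengths in m; the calibration is good to about 2 mm. A picture is of the moment at which its call begins.
- manip.close_job(): hands the job in; it is judged then, once.
Trained networks look in a picture, given as the dict that the camera call returned (one of the last four; its "shot" number tells which), for a name from the list of things; names that differ only in an ending like _2 or _b are one class to them, and where a whole thing is asked for, a point or a joint stands for the part that bears it (a point fixed in the world has none). Each returns a list of dicts, best first, with "conf" (0 to 1); they miss things now and then, are a little off and sometimes report something else, mostly with a low value. They report only what shows in the picture. A call takes as long as a camera call.
- manip.recognise(label, picture): "rect" ([left, top, right, bottom] in pixels, round what is visible of it).
- manip.cut_out(label, picture): "region" (480x640 bool, what is visible of it) and "rect" ([left, top, right, bottom] in pixels, round what is visible of it).
- manip.mark_of(label, picture): "uv" ([column, row] in pixels: a listed point, or the origin of a listed thing).
The state is a dict: "time": time; "q": joint angles; "joint_velocities": joint speeds; "effort": joint torques, N m; "tool_pos": TCP position; "ee_rot": TCP orientation; "wrist_force": force on the tool from outside, world axes, zero at the start; "torque": the same for the moment, N m; "grip_width": finger opening in m; "grip_force": force on a finger pad.
Only numpy, scipy, OpenCV 4.12 (cv2) and the standard library are available. Lean on these libraries where they do the work, as an engineer would, in place of code of your own. Each camera call takes 0.05 s, during which the arm holds its last target. There are 200 camera calls.

## Working session

There is one attempt and no reset: what is moved stays moved. The work goes in short steps, Python scripts to look and compute and a shell command to move; the robot and the scene stay as the last step left them, time stands still between calls to the robot, and variables do not carry over. Pictures are saved under pics/ and viewed, at most 10 in all, crops included, and the job is handed in when it is done.

```bash
mkdir -p pics; cat > h.py <<'E'
import numpy as np, cv2
from cell import manip
def K(c):
    f=240/np.tan(np.radians(c["vertical_fov"])/2)
    return np.array([[f,0,c["cx"]],[0,f,c["cy"]],[0,0,1]])
def ray(c,uv):
    # model: drawn = ray*(1+k1 r^2)
    return cv2.undistortPoints(np.array([[uv]],float),K(c),np.array([c["k1"],0,0,0.]))[0,0]
def world(c,uv,z=None,d=None):
    s=ray(c,uv);E=np.array(c["extrinsics"]);v=E[:3,:3]@np.array([s[0],s[1],1]);o=E[:3,3]
    if z is not None: return o+v*(z-o[2])/v[2]
    if d is None:
        u,w=int(round(uv[0])),int(round(uv[1])); p=c["z_map"][w-1:w+2,u-1:u+2]; d=np.median(p[p>0])
    return o+v*d
def cloud(c):
    vv,uu=np.mgrid[0:480,0:640]
    p=cv2.undistortPoints(np.stack([uu,vv],-1).reshape(-1,1,2).astype(float),K(c),np.array([c["k1"],0,0,0.])).reshape(-1,2)
    z=c["z_map"].reshape(-1,1);E=np.array(c["extrinsics"])
    return (np.hstack([p*z,z])@E[:3,:3].T+E[:3,3]).reshape(480,640,3)
E
python3 - <<'E'
from h import *
np.set_printoptions(precision=4,suppress=True)
for n in("scene","top"):
    c=manip.camera(n); cv2.imwrite(f"pics/{n}1.png",c["image"][:,:,::-1])
    print(n,c["extrinsics"][:3,3] if hasattr(c["extrinsics"],'shape') else c["extrinsics"])
    for l,z in [("bin_pivot",.095),("bin_lip",None),("pin_top",.13),("slot_start",.076),("slot_corner",.076),("slot_end",.076),("station",0),("pour_cup",0),("jar",0),("check_weight",0),("leveling_bar",0),("scoop",0),("sample_pan",0)]:
        for m in manip.mark_of(l,c)[:2]: print(l,round(m["conf"],2),np.round(m["uv"],1),world(c,m["uv"],z=z))
s=manip.get_state();print(s["time"],s["tool_pos"],s["ee_rot"],s["wrist_force"])
E
```

```text
scene [ 1.0903 -0.1811  1.0542]
bin_pivot 0.59 [224.8 262.1] [ 0.5459 -0.201   0.095 ]
bin_pivot 0.32 [309.1 233.8] [ 0.5321 -0.0238  0.095 ]
bin_lip 0.75 [208.9 206. ] [ 0.458  -0.2028  0.1682]
bin_lip 0.56 [227.7 263.1] [ 0.5294 -0.1965  0.0588]
slot_start 0.62 [308.8 230.3] [ 0.5128 -0.0188  0.076 ]
slot_corner 0.65 [319.  256.3] [ 0.5777 -0.0168  0.076 ]
slot_end 0.62 [300.3 265.8] [ 0.5874 -0.0589  0.076 ]
slot_end 0.33 [255.3 279.3] [ 0.5904 -0.152   0.076 ]
station 0.77 [254.  277.5] [ 0.5466 -0.1514  0.    ]
pour_cup 0.71 [283.9 200.7] [ 0.3743 -0.0382  0.    ]
pour_cup 0.47 [309.9 222.3] [0.4484 0.0022 0.    ]
jar 0.19 [310.1 219.4] [0.4411 0.0049 0.    ]
check_weight 0.62 [340.9 220.2] [0.4635 0.0708 0.    ]
leveling_bar 0.82 [164.6 299.2] [ 0.5413 -0.3421  0.    ]
leveling_bar 0.67 [337.6 216.3] [0.4513 0.067  0.    ]
scoop 0.66 [ 82.4 334.5] [ 0.5707 -0.5154  0.    ]
scoop 0.64 [299.6 266.2] [ 0.5489 -0.0511  0.    ]
sample_pan 0.56 [314.5 326.6] [ 0.6904 -0.0607  0.    ]
sample_pan 0.56 [163.7 301.9] [ 0.5469 -0.3449  0.    ]
top [ 0.4767 -0.047   1.2706]
bin_pivot 0.83 
[... 327 characters left out ...]
1 217.4] [ 0.591  -0.0143  0.076 ]
slot_corner 0.5 [558.9 235.2] [ 0.569  -0.4961  0.076 ]
slot_end 0.66 [338.2 222.4] [ 0.5824 -0.0615  0.076 ]
slot_end 0.4 [314.5 250.4] [ 0.5267 -0.0169  0.076 ]
station 0.78 [377.1 246. ] [ 0.5424 -0.1439  0.    ]
pour_cup 0.92 [321.9 326.4] [ 0.3742 -0.0344  0.    ]
jar 0.95 [260.9 226.5] [0.5765 0.0975 0.    ]
check_weight 0.53 [271.3 288.4] [0.4492 0.0719 0.    ]
leveling_bar 0.59 [471.7 247. ] [ 0.5454 -0.3402  0.    ]
scoop 0.81 [556.4 235.9] [ 0.5733 -0.5193  0.    ]
scoop 0.49 [377. 245.] [ 0.5445 -0.1436  0.    ]
sample_pan 0.8 [338.  174.4] [ 0.6894 -0.0594  0.    ]
1.4 [0.1607 0.6298 0.2225] [-179.996     0.0004  165.6859] [0.7069 0.3079 0.2841]
```

```bash
python3 - <<'E'
import cv2
a=cv2.imread("pics/scene1.png")[150:390,50:400];b=cv2.imread("pics/top1.png")[130:370,230:580]
cv2.imwrite("pics/both1.png",cv2.resize(cv2.vconcat([a,b]),None,fx=1.25,fy=1.25))
E
```

```text
(no output)
```

View pics/both1.png

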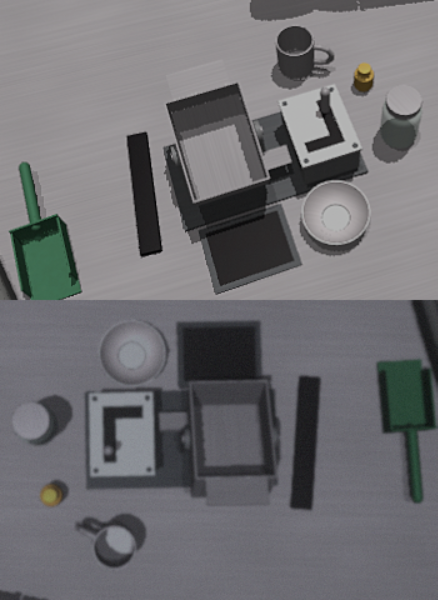

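```bash
python3 - <<'E'
from h import *
np.set_printoptions(precision=4,suppress=True)
c=manip.camera("top");P=cloud(c)
R=lambda m:(P[m][:,:2],m.sum())
x,y,z=P[...,0],P[...,1],P[...,2]
# plate top
m=(abs(z-.076)<.006)&(x>.44)&(x<.66)&(y>-.13)&(y<.05)
print("plate",m.sum(),cv2.minAreaRect(P[m][:,:2].astype(np.float32)),np.median(z[m]))
m=(z>.1)&(z<.14)&(x>.45)&(x<.66)&(y>-.06)&(y<.04)
print("pin",m.sum(),P[m].mean(0),P[m].min(0),P[m].max(0))
m=(z>.135)&(x>.4)&(x<.54)&(y>-.3)&(y<-.1)
print("lip",m.sum(),cv2.minAreaRect(P[m][:,:2].astype(np.float32)),P[m].min(0),P[m].max(0))
m=(abs(z-.006)<.004)&(x>.44)&(x<.66)&(y>-.3)&(y<.05)
print("base",m.sum(),cv2.minAreaRect(P[m][:,:2].astype(np.float32)))
# pour cup top height
m=(z>.05)&(x>.3)&(x<.43)&(y>-.15)&(y<.07)
print("cup",m.sum(),P[m].min(0),P[m].max(0))
c=manip.camera("scene");P=cloud(c);x,y,z=P[...,0],P[...,1],P[...,2]
m=(z>.085)&(z<.14)&(x>.45)&(x<.66)&(y>-.06)&(y<.04)
print("pin",m.sum(),P[m].mean(0),P[m].min(0),P[m].max(0))
m=(abs(z-.076)<.006)&(x>.44)&(x<.66)&(y>-.13)&(y<.05)
print("plate",m.sum(),cv2.minAreaRect(P[m][:,:2].astype(np.float32)))
E
```

```text
plate 3073 ((0.5535650253295898, -0.040358904749155045), (0.1304270178079605, 0.10003149509429932), 2.687335252761841) 0.07570223877428162
pin 58 [ 0.5251 -0.0219  0.1268] [ 0.518  -0.0284  0.1006] [ 0.5331 -0.0152  0.1327]
lip 1373 ((0.49513566493988037, -0.2072906345129013), (0.09091154485940933, 0.12086313217878342), 1.2093580961227417) [ 0.4488 -0.2677  0.1351] [ 0.5393 -0.146   0.175 ]
base 3507 ((0.5500863194465637, -0.12501442432403564), (0.2198866605758667, 0.34996482729911804), 0.05286698415875435)
cup 320 [ 0.3439 -0.0665  0.0503] [0.4111 0.0287 0.0813]
pin 121 [ 0.5308 -0.0205  0.1125] [ 0.5201 -0.028   0.0864] [ 0.5359 -0.012   0.1322]
plate 2536 ((0.5544140934944153, -0.03838035464286804), (0.1339728981256485, 0.10137331485748291), 2.937617063522339)
```

The bin is tipped with its lip towards the robot, at both1 (235,490) in the lower top-view half. The pin stands near its slot start at (108,450), and the bystanders are clear of the route. From the plate fit, the station yaw is about 2.7°. I'll move above the lip, with tool x along station -x and tool y along station +y.

```bash
python3 -m pendant '[[[0,0,0],-8.5],[[0,0,0],-8.5],[[-3.6,-4.4,0],0],[[-3.6,-4.4,0],0],[[-3.6,-4.4,0],0],[[-3.6,-4.4,0],0],[[-3.6,-4.4,0],0],[[-3.6,-4.4,0],0],[[-3.6,-4.4,0],0],[[-3.6,-4.4,0],0],[[-3.6,-4.4,0],0],[[0.7,-5.1,0],0],[[0.7,-5.1,0],0],[[0.7,-5.1,0],0],[[0.7,-5.1,0],0],[[0.7,-5.1,0],0],[[0.7,-5.1,0],0],[[0.7,-5.1,0],0],[[0.7,-5.1,0],0],[[0.7,-5.1,0],0]]' 1 10
```

```text
time: 4.0
tool_pos: [0.4612, -0.2136, 0.223]
ee_rot: [180.0, 0.1, -177.3]
wrist_force: [1.1, 0.3, 0.1]
grip_width: 0.0005
grip_force: 0.0
```

```bash
python3 -m pendant '[[[0,0,2.5],0],[[0,0,2.5],0],[[0.1,0,0.7],0],[[0.2,0,0.7],0],[[0.2,0,0.7],0],[[0.2,0,0.7],0],[[0.2,0,0.6],0],[[0.2,0,0.5],0],[[0.1,0,0.4],0],[[0,0,0],0]]'
```

```text
time: 5.25
tool_pos: [0.4496, -0.2126, 0.1303]
ee_rot: [180.0, 0.0, -177.3]
wrist_force: [-5.9, 1.7, 14.1]
grip_width: 0.0005
grip_force: 7.2
```

```bash
python3 -m pendant '[[[0,0,0.1],0],[[0,0,0.1],0],[[0,0,0],0]]'
```

```text
time: 5.62
tool_pos: [0.4496, -0.2127, 0.13]
ee_rot: [179.9, 0.0, -177.3]
wrist_force: [-15.5, 5.3, 38.2]
grip_width: 0.0007
grip_force: 19.1
```

```bash
python3 -m pendant '[[[0,0,-0.4],0],[[0,0,-2],0],[[0,0,-3],0],[[0,5,-2],0],[[0,5,-1],0],[[0,0,0],0]]'; python3 - <<'E'
from h import *
np.set_printoptions(precision=4,suppress=True)
o=np.array([.5486,-.1458]);a=np.radians(2.7);R=np.array([[np.cos(a),-np.sin(a)],[np.sin(a),np.cos(a)]])
for n in("scene","top"):
    c=manip.camera(n); P=cloud(c)
    cv2.imwrite(f"pics/{n}2.png",cv2.resize(c["image"][150:350,150:450,::-1],None,fx=2,fy=2))
    S=(P[...,:2]-o)@R; x,y,z=S[...,0],S[...,1],P[...,2]
    m=(z>.09)&(z<.14)&(x>-.05)&(x<.07)&(y>.09)&(y<.15)
    print(n,"pin station",m.sum(),S[m].mean(0),S[m].min(0),S[m].max(0))
    for ys in(-.11,-.01):
        for xs in (-.079,.079):
            m=(abs(x-xs)<.004)&(abs(y-ys)<.01)&(z>.11); print("rim",xs,ys,m.sum(),np.median(z[m]) if m.any() else None)
    m=(x>-.13)&(x<-.09)&(y>-.1)&(y<-.02)&(z>.1)&(z<.15);print("lip z",m.sum(),np.median(z[m]) if m.any() else 0, S[m].min(0) if m.any() else 0, S[m].max(0) if m.any() else 0)
    for l,h in(("slot_start",.076),("slot_corner",.076),("slot_end",.076),("pin_top",.13)):
        for k in manip.mark_of(l,c)[:1]: print(l,round(k["conf"],2),(world(c,k["uv"],z=h)[:2]-o)@R)
E
```

```text
time: 6.38
tool_pos: [0.4454, -0.1089, 0.2121]
ee_rot: [179.9, 0.1, -177.0]
wrist_force: [-0.8, -0.6, -0.1]
grip_width: 0.0002
grip_force: 0.0
scene pin station 111 [-0.0119  0.126 ] [-0.0226  0.1188] [-0.007   0.1344]
rim -0.079 -0.11 60 0.12382612260356035
rim 0.079 -0.11 70 0.12284978484020104
rim -0.079 -0.01 268 0.3270411748465208
rim 0.079 -0.01 72 0.12387111137910423
lip z 504 0.1303934605132604 [-0.1222 -0.0998] [-0.0901 -0.0204]
slot_start 0.98 [-0.0249  0.1327]
slot_corner 0.91 [0.0446 0.126 ]
slot_end 0.89 [0.0409 0.0836]
pin_top 0.57 [-0.0151  0.1215]
top pin station 60 [-0.0178  0.1247] [-0.0248  0.1183] [-0.0098  0.1315]
rim -0.079 -0.11 22 0.1295439646200086
rim 0.079 -0.11 30 0.12647188926939434
rim -0.079 -0.01 100 0.6224307178070896
rim 0.079 -0.01 33 0.12705944644717482
lip z 0 0 0 0
slot_start 0.92 [-0.0253  0.1199]
slot_corner 0.62 [0.0438 0.1267]
slot_end 0.9 [0.0426 0.0818]
pin_top 0.51 [-0.0181  0.1274]
```

View pics/scene2.png

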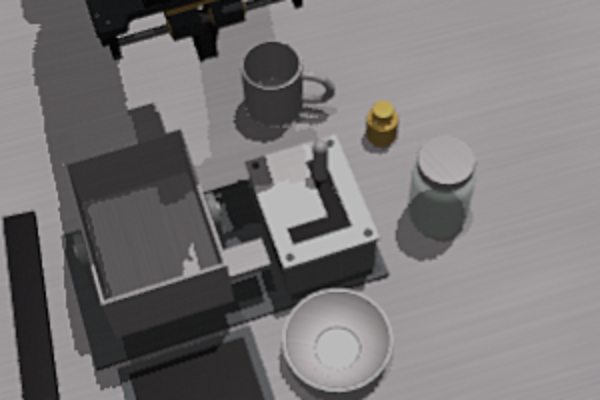

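The bin is level: the lip is at z 0.130. In scene2 the pin shows at (320,160). Next, I'll go behind the pin and push along the first leg.

```bash
python3 -m pendant '[[[-2.8,4.2,0],0.3],[[-2.7,4.1,0],0],[[0,0,4],0],[[0,0,4],0],[[0,0,4],0],[[0,0,0],0]]'; python3 - <<'E'
from h import *
o=np.array([.5486,-.1458]);a=np.radians(2.7);R=np.array([[np.cos(a),-np.sin(a)],[np.sin(a),np.cos(a)]])
s=manip.get_state();print((np.array(s["tool_pos"])[:2]-o)@R,s["tool_pos"][2],s["ee_rot"])
E
```

```text
time: 7.62
tool_pos: [0.494, -0.0278, 0.0894]
ee_rot: [-179.9, -0.3, -177.6]
wrist_force: [-0.4, -0.8, 0.7]
grip_width: 0.0006
grip_force: 0.0
[-0.04902892  0.12047566] 0.08935972839584816 [-179.9208479    -0.30990703 -177.63802983]
```

```bash
python3 -m pendant '[[[-1,0.4,0],0],[[-0.7,0,0],0],[[-0.7,0,0],0],[[-0.7,0,0],0],[[-0.7,0,0],0],[[-0.7,0,0],0],[[-0.7,0,0],0],[[-0.7,0,0],0],[[-0.7,0,0],0],[[-0.5,0,0],0],[[0,0,0],0]]'; cat >> h.py <<'E'
def st(p):
    o=np.array([.5486,-.1458]);a=np.radians(2.7);R=np.array([[np.cos(a),-np.sin(a)],[np.sin(a),np.cos(a)]])
    return (np.asarray(p)[...,:2]-o)@R
E
python3 - <<'E'
from h import *
print(st(manip.get_state()["tool_pos"]))
E
```

```text
time: 9.0
tool_pos: [0.5673, -0.0206, 0.0915]
ee_rot: [-180.0, 0.0, -177.6]
wrist_force: [0.2, 0.2, -0.4]
grip_width: 0.0001
grip_force: 0.0
[0.02456387 0.12413749]
```

```bash
python3 -m pendant '[[[-0.2,0,0],0],[[-0.2,0,0],0],[[0,0,0],0]]'; python3 - <<'E'
from h import *
print(st(manip.get_state()["tool_pos"]))
for n in("scene","top"):
    c=manip.camera(n);P=cloud(c);S=st(P);z=P[...,2]
    cv2.imwrite(f"pics/{n}3.png",cv2.resize(c["image"][190:290,240:360,::-1],None,fx=4,fy=4,interpolation=cv2.INTER_CUBIC))
E
```

```text
time: 9.38
tool_pos: [0.5707, -0.0204, 0.0915]
ee_rot: [-180.0, -0.0, -177.6]
wrist_force: [-1.1, -0.8, -0.1]
grip_width: 0.0006
grip_force: 0.6
[0.02796998 0.12418705]
```

View pics/scene3.png

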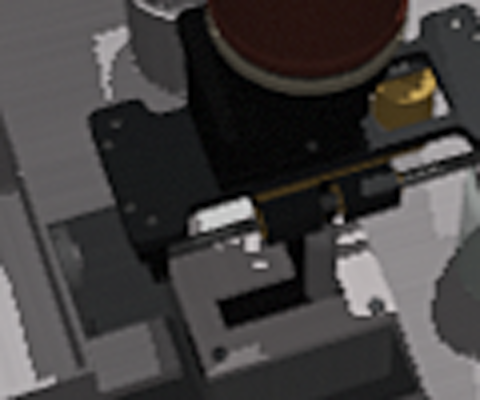

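scene3 shows the hand over the plate with a grey column at about (318,265), near the corner. I can't tell whether it has reached the stop, so I'll push on until the force rises.

```bash
python3 -m pendant '[[[-0.2,0,0],0],[[-0.2,0,0],0],[[0,0,0],0]]'; python3 - <<'E'
from h import *
print(st(manip.get_state()["tool_pos"]))
E
```

```text
time: 9.85
tool_pos: [0.5716, -0.0202, 0.091]
ee_rot: [179.9, -0.4, -177.6]
wrist_force: [-17.4, 0.2, 10.4]
grip_width: 0.0003
grip_force: 8.4
[0.02886629 0.12442163]
```

```bash
python3 -m pendant '[[[1,0,0],0],[[1,0.5,0],0],[[0,2.2,0],0],[[0,2,0],0],[[-1.8,0,0],0],[[-1.8,0,0],0],[[0,0,0],0]]'; python3 - <<'E'
from h import *
s=manip.get_state();print(st(s["tool_pos"]))
for n in("scene","top"):
    c=manip.camera(n);P=cloud(c);S=st(P);x,y=S[...,0],S[...,1];z=P[...,2]
    m=(z>.085)&(z<.134)&(x>.02)&(x<.07)&(y>.1)&(y<.145); print(n,m.sum(),S[m].min(0) if m.any() else 0,S[m].max(0) if m.any() else 0)
    cv2.imwrite(f"pics/{n}4.png",cv2.resize(c["image"][190:290,240:360,::-1],None,fx=4,fy=4,interpolation=cv2.INTER_CUBIC))
E
```

```text
time: 10.72
tool_pos: [0.5895, 0.0281, 0.0916]
ee_rot: [-180.0, 0.1, -177.6]
wrist_force: [-0.2, 0.4, -0.0]
grip_width: 0.0003
grip_force: 0.0
[0.04906993 0.17175854]
scene 83 [0.04137999 0.11876327] [0.05427827 0.13260177]
top 0 0 0
```

View pics/scene4.png

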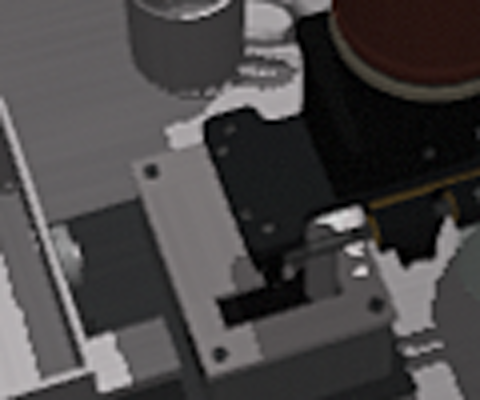

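In scene4 the pin is at the corner, (318,260), with the fingers to its left. Now I'll push it along the second leg.

```bash
python3 -m pendant '[[[0.3,-1.2,0],0],[[0,-0.7,0],0],[[0,-0.7,0],0],[[0,-0.7,0],0],[[0,-0.7,0],0],[[0,-0.7,0],0],[[0,-0.7,0],0],[[0,-0.6,0],0],[[0,-0.5,0],0],[[0,0,0],0]]'; python3 - <<'E'
from h import *
print(st(manip.get_state()["tool_pos"]))
E
```

```text
time: 12.08
tool_pos: [0.5886, -0.0383, 0.0916]
ee_rot: [-180.0, 0.0, -177.7]
wrist_force: [1.2, -0.1, 0.9]
grip_width: 0.0003
grip_force: 0.0
[0.04506134 0.10553846]
```

```bash
python3 -m pendant '[[[0,-0.2,0],0],[[0,-0.2,0],0],[[0,-0.2,0],0],[[0,0,0],0]]'; python3 - <<'E'
from h import *
print(st(manip.get_state()["tool_pos"]))
E
```

```text
time: 12.58
tool_pos: [0.5889, -0.0435, 0.0915]
ee_rot: [-180.0, 0.0, -177.6]
wrist_force: [0.6, 1.8, -1.0]
grip_width: 0.0003
grip_force: 0.5
[0.04502555 0.100247  ]
```

Resistance is still only about 2 N, so I'll keep going until the stop.

```bash
python3 -m pendant '[[[0,-0.2,0],0],[[0,-0.2,0],0],[[0,0,0],0]]'; python3 - <<'E'
from h import *
print(st(manip.get_state()["tool_pos"]))
E
```

```text
time: 12.95
tool_pos: [0.5889, -0.0444, 0.0913]
ee_rot: [179.8, -0.0, -177.5]
wrist_force: [-0.9, 9.9, -0.4]
grip_width: 0.0003
grip_force: 4.9
[0.04501838 0.0994309 ]
```

```bash
python3 -m pendant '[[[0,-0.2,0],0],[[0,0,0],0]]'; python3 -m pendant '[[[0,1,0],0],[[0,1.5,0],0],[[0,0,-4],0],[[2,0,-5],0],[[6,0,-3],0],[[6,0,0],0],[[6,0,0],0],[[0,0,0],0]]'; python3 - <<'E'
from h import *
for n in("scene","top"):
    c=manip.camera(n);P=cloud(c);S=st(P);x,y=S[...,0],S[...,1];z=P[...,2]
    m=(z>.09)&(z<.134)&(x>.0)&(x<.075)&(y>.06)&(y<.15); print(n,m.sum(),S[m].min(0) if m.any() else 0,S[m].max(0) if m.any() else 0)
    for l,h in(("pin_top",.13),("slot_end",.076),("pour_cup",0),("jar",0),("check_weight",0),("leveling_bar",0),("scoop",0),("sample_pan",0)):
        for k in manip.mark_of(l,c)[:1]: w=world(c,k["uv"],z=h);print(l,round(k["conf"],2),w[:2].round(4),st(w).round(4))
    m=(x>-.1255)&(x<-.09)&(y>-.1)&(y<-.02)&(z>.1)&(z<.16);print("lip z",m.sum(),np.median(z[m]) if m.any() else 0)
    cv2.imwrite(f"pics/{n}5.png",cv2.resize(c["image"][150:350,150:450,::-1],None,fx=2.5,fy=2.5))
E
```

```text
time: 13.2
tool_pos: [0.5889, -0.0447, 0.0912]
ee_rot: [179.7, -0.1, -177.4]
wrist_force: [-0.9, 15.1, -1.0]
grip_width: 0.0005
grip_force: 7.2
time: 14.2
tool_pos: [0.3894, -0.0327, 0.21]
ee_rot: [179.8, 0.1, -177.6]
wrist_force: [0.4, -0.1, -0.4]
grip_width: 0.0004
grip_force: 0.0
scene 112 [0.03807086 0.07347489] [0.05534617 0.08926371]
pin_top 0.5 [ 0.5969 -0.0644] [0.0521 0.079 ]
slot_end 0.68 [ 0.5876 -0.0631] [0.0428 0.0808]
pour_cup 0.56 [ 0.38   -0.0359] [-0.1633  0.1177]
jar 0.72 [0.5708 0.0883] [0.0332 0.2328]
check_weight 0.73 [0.4578 0.0698] [-0.0805  0.2197]
leveling_bar 0.87 [ 0.5468 -0.3436] [-0.0111 -0.1975]
scoop 0.97 [ 0.5685 -0.5152] [ 0.0025 -0.3699]
sample_pan 0.94 [ 0.6904 -0.054 ] [0.146 0.085]
lip z 503 0.13049257107129852
top 70 [0.03667072 0.07230947] [0.05114914 0.08733675]
pin_top 0.63 [ 0.5903 -0.0657] [0.0454 0.0781]
slot_end 0.88 [ 0.5877 -0.0609] [0.043  0.0829]
jar 0.89 [0.5735 0.1032] [0.0366 0.2476]
check_weight 0.75 [0.4526 0.0693] [-0.0858  0.2194]
leveling_bar 0.6 [ 0.5488 -0.3406] [-0.009  -0.1946]
scoop 0.81 [ 0.5737 -0.5191] [ 0.0075 -0.374 ]
sample_pan 0.94 [ 0.6897 -0.0549] [0.1452 0.0842]
lip z 713 0.13013500865830951
```

View pics/scene5.png

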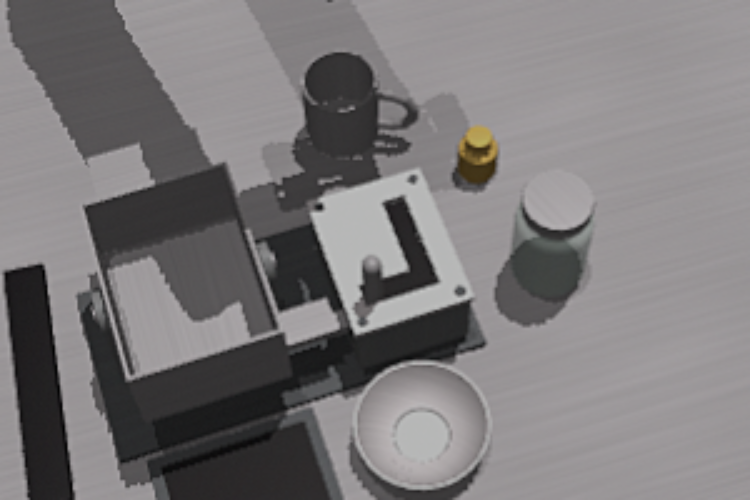

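scene5 shows the pin at the slot's end, (370,280). The bin is level and every bystander is standing where it was. The hand is clear.

```bash
python3 -c "
from cell import manip
print(manip.close_job())"
```

```text
the job is handed in; nothing more can be done
None
```

The bin is level against its stop, the lock pin is at the slot's end within about 1 mm in both cameras, the bystanders stand where they were, the hand is clear, and the job was handed in at about 14.5 s.

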